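# Set a mortise block in the bench stop

## Task

Get the pale pine block with the slot in its top ready for chopping: using the fingertips only, push it along the bench top, end first, through the narrow gap between the two guide blocks until its front end is right against the cleat, the fixed wooden bar beyond them. Then push the dark wooden turn-button fully across the gap behind it, so that the block cannot slip back out. Do not grip or lift the block, push it gently, and leave the tools and other things lying on the bench where they are.

Things in the scene. Friction and masses are not known exactly. Their poses are not given: they have to be found in the camera images.
- bench_stop: Brown wooden mortising stop screwed to the bench: two guide blocks, a cleat and a turn-button; fixed. Origin: on the bench top (z = 0), in the middle of the gap's mouth. +y runs along the middle of the gap from the mouth to the cleat, x across the gap, z up.
- gap_mid (a point): Middle of the gap between the guide blocks, at y = 32.5, z = 15 mm of bench_stop, axes parallel to it. The guides fill x = -64 to -24 and 24 to 64 mm, y = 0 to 65 mm of bench_stop, and are 30 mm high: the gap is 48 mm wide. Their inner corners at the mouth are cut back by 9 mm over the first 16 mm of y (mouth 66 mm wide at y = 0). From the guides to the cleat the bench is open.
- cleat_face (a point): Middle of the cleat's near face, at y = 175, z = 22.5 mm of bench_stop, axes parallel to it. The cleat is a bar 100 mm wide (x), 32 mm high. With the block's front end against it, the block's middle is at y = 100 mm and its back end at y = 25 mm of bench_stop.
- turn_button (a joint): Turn-button's hinge, rad, clockwise from above. 0: its arm points along -y of bench_stop, beside the gap and out past the mouth. 1.57 (its stop): the arm points along -x, straight across the gap behind the block. Starts at -0.6 to -0.05, clear of the gap. It turns stiffly (0.04 N m) and stays where left. If the block is not home, the button meets it and cannot close.
- button_pivot (a point): Turn-button's vertical pivot, on top of the guide block at +x: at x = 44, y = 14, z = 38 mm of bench_stop.
- button_peg (a point): Point on the turn-button's arm, 70 mm from the pivot, 38 mm above the bench. The dark arm is a bar 16 mm wide with round ends, reaching 90 mm from the pivot, from 32 to 44 mm above the bench (2 mm above the guides). At this point a pale round peg, 12 mm thick, stands on it, from 44 to 62 mm above the bench, to push by.
- block_mid (a point): Centre of the loose pine block, which lies on the bench, slot up, before the mouth of the gap. It is 45 mm wide (x), 150 mm long (y), 45 mm high (z), about 0.16 kg; these are the true axes of its faces. Either end may go first. The slot in its top is 16 mm wide and 45 mm long. Friction with the bench about 0.6.
- mortise_block: The same pine block; this frame's origin is the centre of its underside, and its x and y axes stand 6 degrees clockwise (seen from above) of the block's true edges: use point block_mid.
- mallet: Oak mallet, 251 mm long, 62 mm high, lying on the bench behind the work. Leave it.
- tenon_piece: The other half of the joint, a pine block with a tongue at one end, 45 x 150 x 45 mm, lying at the front left. Leave it. Its origin is the centre of its underside.
- tape_measure: Yellow tape measure, 61 x 74 x 72 mm, at the front right. Leave it.
- nail_tin: Grey round tin, 68 mm across, 62 mm high, at the right. Leave it.
- masking_tape: Roll of masking tape, 92 mm across, 24 mm high, at the right. Leave it.
There are look-alikes about, which are no part of the job. What is shaped like the mortise_block but blue or pink is not meant.

How it is judged:
By the outcome, as a careful person would: the job done as asked, in the order asked, and still so for the second after the job is handed in, with the robot touching nothing.
It also fails if it takes over 72 s, if anything falls off the work surface, if the arm or the gripper's body presses on something with over 40 N, if the wrist force passes 120 N, or if a joint passes its speed limit or range.

## Robot

A 7-joint arm with a two-finger parallel gripper is mounted at the origin on a cart in front of the work surface, level with it; the furniture and walls round the work are solid. World frame = base frame: x ahead of the robot, y to its left, z up, the work surface at z = 0. Lengths are in mm, angles in rad, forces in N, time in s.
With the tool pointing down it reaches from about 425 to 950 mm from the base axis. Payload 4.7 kg.
Tool frame: the origin (TCP) lies at the very end of the fingers, on their centre line; the grasp point (between the pads) lies manip.grasp_offset behind it (manip.grasp_offset is the distance from the TCP to the grasp point, in mm); z points along the fingers, y is the direction in which the jaws open and shut (so a half turn about z gives the same grasp; the last joint's range is limited). The gripper opens to 85 mm and grips with 20 to 120 N. Pads are 22 mm wide; open, the fingers measure 114 mm over their backs; the gripper's body (76 mm by 85 mm) begins 54 mm behind the grasp point. The pads swing forward as they close: fully open they stand 13 mm farther back than shut.
Start: joints at [1.196, 0.469, -0.049, 1.532, 0.024, 1.141, -0.082], TCP at [228.838, -635.045, 231.335] pointing down, gripper open.
Joint ranges: [-2.59, 2.59], [-0.33, 1.99], [-1.39, 1.29], [0.1, 2.45], [-1.04, 4.18], [0.21, 1.99], [-2.66, 2.66]. Speed limits (rad/s): [2.57, 2.57, 3.14, 3.14, 3.14, 3.14, 3.14].

## Interface

Orientations are given as [roll, pitch, yaw] about the fixed x, y, z axes, in that order (R = Rz(yaw) Ry(pitch) Rx(roll)).
In Python, from plant import manip gives the robot as it stands.
- The arm moves only by the tool play_rows, never from a script. Its arguments are lists of equal length, an entry for each row: "angular": the turn, a rotation vector about the tool's x, y, z in units of 8 degrees (1.0 is 8 degrees), a list of three; "xyz": the shift along the tool's x, y, z in m, a list of three; "fingers": the opening, from -1 (shut) to 1 (fully open), so that 0 is half open. In form: {"angular": [[ax, ay, az], ...], "xyz": [[x, y, z], ...], "fingers": [fingers, ...]}. A call has 1 to 5 rows; each row shifts and turns the pose as measured when the row begins, along the tool's axes as they then stand; what a row does not reach is not made up. A row lasts 1/10 s, in which the tool goes at most 50 mm and 8.59 degrees, less where a joint would pass 70% of its speed; a pose out of reach is approached as far as the arm can. A call is refused whole if a number of a shift passes 0.05 or a number of a turn 1, either way. A call with a gripper value outside its range is refused whole. The fingers move at their own pace and stop on an object; "grip_force" is the grip in N (left out, the last holds). Time passes only in rows, so rows that do not move let the fingers close. It gives the time, the measured TCP pose, the force and the opening at its end, in the units of the state.
- manip.get_state(): the state, without advancing time (a new reading comes with each control period).
- manip.grab_frame(name): name is "side" or "top" or "wrist"; returns a dict with "frame" (400x640x3 uint8, red, green, blue), "K" (3x3 intrinsics, pixels), "k1" (the pictures are not rectified: a ray, as slopes to the right and down, at radius r is drawn at 1 + k1 r^2 times it, then the intrinsics apply), "pose" (4x4, takes a point from camera to world coordinates). Camera axes: x right, y down, z forward; pixel columns grow to the right and rows downward; lengths in mm; the calibration is good to about 2 mm. A picture is of the moment at which its call begins. There is no depth.
- manip.hand_in(): hands the job in, once; it reports no verdict.
The state is a dict: "time": time; "qpos": joint angles; "joint_velocities": joint speeds; "joint_torque": joint torques, N m; "tcp_pos": TCP position; "eef_rot": TCP orientation; "contact_force": force on the tool from outside, world axes, zero at the start; "wrist_torque": the same for the moment, N m; "finger_gap": opening from 0.0 (shut) to 1.0 (fully open).
Only numpy, scipy, OpenCV 4.12 (cv2) and the standard library are available. Lean on these libraries where they do the work, as an engineer would, in place of code of your own. Each camera call takes 0.05 s, during which the arm holds its last target.

## Working session

There is one attempt and no reset: what is moved stays moved. The work goes in short steps, Python scripts to look and compute and a tool call to move; the robot and the scene stay as the last step left them, time stands still between calls to the robot, and variables do not carry over. Pictures are saved under pics/ and viewed, and the job is handed in when it is done.

Besides the shell and the picture viewer there is one more tool, called after "Request:" as name(argument=value, ...) on one line, values as JSON. play_rows: Moves the arm, as the interface text tells. Its arguments: {"type":"object","properties":{"angular":{"type":"array","items":{"type":"array","items":{"type":"number"}}},"xyz":{"type":"array","items":{"type":"array","items":{"type":"number"}}},"fingers":{"type":"array","items":{"type":"number"}},"grip_force":{"type":"number"}},"required":["angular","xyz","fingers"]}

```bash
mkdir -p pics; ls; python3 - <<'E'
from plant import manip
import cv2
for n in("side","top","wrist"):
    f=manip.grab_frame(n); cv2.imwrite(f"pics/a_{n}.png",f["frame"][:,:,::-1]); print(n,f["K"].tolist(),f["k1"],f["pose"].round(4).tolist())
print(manip.get_state(),manip.grasp_offset)
E
```

```text
pics
side [[457.9014732202431, 0.0, 325.04490440125915], [0.0, 457.9014732202431, 195.07246945929023], [0.0, 0.0, 1.0]] -0.0664611752188579 [[-0.9993, -0.0129, 0.0355, 545.6806], [-0.0374, 0.4695, -0.8821, 1163.4045], [-0.0053, -0.8828, -0.4696, 737.12], [0.0, 0.0, 0.0, 1.0]]
top [[361.6246823121129, 0.0, 320.1081235094392], [0.0, 361.6246823121129, 202.21873662584517], [0.0, 0.0, 1.0]] 0.008681429014577701 [[0.025, -0.98, 0.1973, 355.5926], [-0.9996, -0.0265, -0.0052, -115.1369], [0.0103, -0.1971, -0.9803, 1216.0785], [0.0, 0.0, 0.0, 1.0]]
wrist [[287.96207246460176, 0.0, 314.5235598224584], [0.0, 287.96207246460176, 203.9758893639821], [0.0, 0.0, 1.0]] -0.03078781189475196 [[0.3388, -0.8945, -0.2919, 303.692], [-0.9409, -0.3228, -0.1028, -607.61], [-0.0023, 0.3094, -0.9509, 372.8688], [0.0, 0.0, 0.0, 1.0]]
{'time': 0.15, 'qpos': array([ 1.19608111,  0.4692808 , -0.04859583,  1.53341501,  0.02410962,
        1.14101126, -0.08231065]), 'joint_velocities': array([ 1.75420239e-04, -3.82968238e-03,  8.66180276e-05, -5.11500255e-03,
        1.74856034e-04,  1.82348121e-03,  1.68781806e-04]), 'joint_torque': array([ 8.80674779e-04, -5.10762477e+01, -4.67033358e-02, -2.37977546e+01,
        1.07532824e-02,  5.38417968e-03, -2.13590873e-06]), 'tcp_pos': array([ 228.66341085, -634.61279243,  230.48781645]), 'eef_rot': array([-3.14006511e+00,  5.66833744e-05,  3.45834923e-01]), 'contact_force': array([-0.60664276,  0.13231798, -0.49719157]), 'wrist_torque': array([-0.03704211,  0.00379986, -0.00286339]), 'finger_gap': 0.9983195759898332} 18.700000000000003
```

View pics/a_top.png

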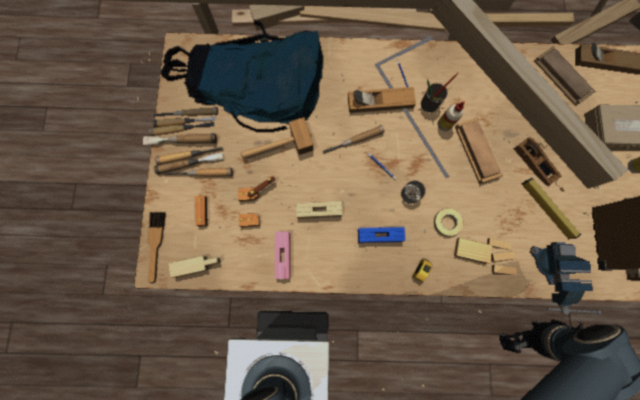

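View pics/a_side.png

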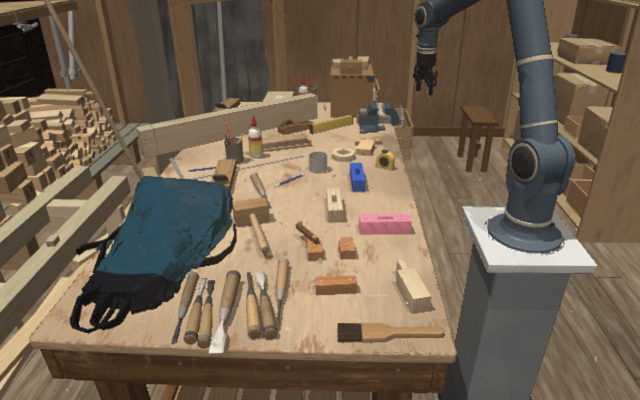

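View pics/a_wrist.png

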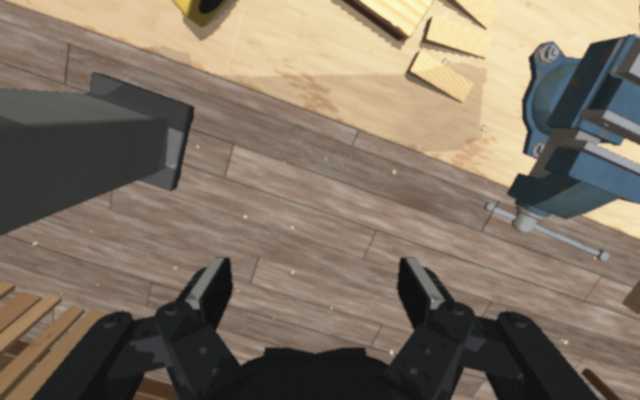

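Candidates, by top-view pixel:
- Pale slotted pine block at (320,210).
- Pink look-alike at (283,255).
- Blue look-alike at (381,235).
- Tenon piece at (190,267), which has a tongue.
- Pale offcut at (473,249).

I choose (320,210). The stop is at (248,192)/(248,220), with the cleat at (201,210). Next is a close crop to check the choice.

```bash
python3 - <<'E'
import cv2
a=cv2.imread("pics/a_top.png")[165:245,180:360]
cv2.imwrite("pics/b_top.png",cv2.resize(a,None,fx=4.4,fy=4.4,interpolation=cv2.INTER_CUBIC))
a=cv2.imread("pics/a_side.png")[170:300,280:420]
cv2.imwrite("pics/b_side.png",cv2.resize(a,None,fx=4.5,fy=4.5,interpolation=cv2.INTER_CUBIC))
E
```

```text
(no output)
```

View pics/b_top.png

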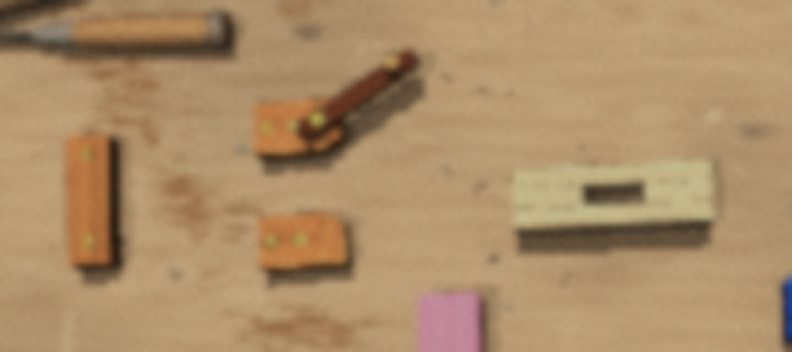

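View pics/b_side.png

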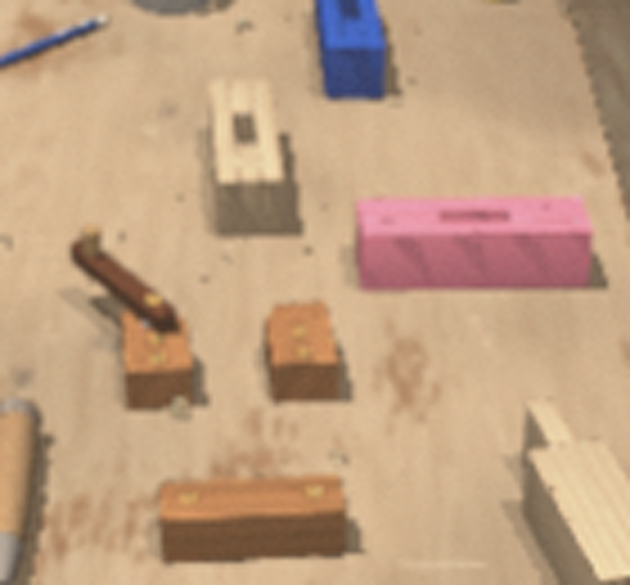

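```bash
cat > h.py <<'E'
import numpy as np, cv2
from plant import manip
from scipy.optimize import least_squares
def proj(f,P):
    P=np.atleast_2d(P); T=np.linalg.inv(f["pose"]); c=P@T[:3,:3].T+T[:3,3]
    s=c[:,:2]/c[:,2:]; r2=(s**2).sum(1,keepdims=True); s=s*(1+f["k1"]*r2)
    return s*[f["K"][0,0],f["K"][1,1]]+[f["K"][0,2],f["K"][1,2]]
def pt(f,uv,z):
    k=f["k1"]; d=(np.array(uv,float)-[f["K"][0,2],f["K"][1,2]])/[f["K"][0,0],f["K"][1,1]]
    s=d.copy()
    for _ in range(30): s=d/(1+k*(s@s))
    R=f["pose"][:3,:3]; v=R@np.array([s[0],s[1],1]); o=f["pose"][:3,3]
    return o+v*(z-o[2])/v[2]
def w(p,L):  # local->world ; p=(x,y,yaw)
    L=np.atleast_2d(np.array(L,float)); c,s=np.cos(p[2]),np.sin(p[2])
    return np.c_[p[0]+c*L[:,0]-s*L[:,1],p[1]+s*L[:,0]+c*L[:,1],L[:,2]]
def fit(f,L,uv,p0):
    r=least_squares(lambda p:(proj(f,w(p,L))-uv).ravel(),p0,x_scale=[1,1,.01]); return r.x,r.fun.reshape(-1,2)
E
python3 - <<'E'
from h import *
f=manip.grab_frame("top")
q=lambda a:np.array([[180,165]])+(np.array(a)+.5)/4.4-.5
# block local: y along length; top-left in img is +y,+x
L=[[22.5,75,45],[22.5,-75,45],[-22.5,-75,45],[-22.5,75,45]]
print(fit(f,L,q([(513,170),(712,158),(715,219),(517,229)]),[600,-100,0]))
L=[[50,175,32],[-50,175,32],[64,65,30],[24,65,30],[-24,65,30],[-64,65,30],[-64,0,30],[44,14,44]]
print(fit(f,L,q([(110,136),(114,264),(256,103),(259,157),(261,217),(263,270),(346,266),(317,119)]),[600,0,0]))
print(manip.get_state()["eef_rot"])
E
```

```text
(array([ 5.69494099e+02, -1.19034775e+02,  8.30691194e-02]), array([[-0.04699771, -0.0166281 ],
       [ 0.05610908,  0.21816258],
       [ 0.32932433, -0.2416876 ],
       [-0.33687581,  0.03333879]]))
(array([5.77662702e+02, 8.54676168e+01, 1.12379295e-01]), array([[-0.07194122, -0.43954559],
       [-0.22523674,  0.08789277],
       [-0.24913574,  0.4233984 ],
       [-0.41812152, -0.24043232],
       [-0.25043278,  0.25342689],
       [-0.18063478,  0.15371428],
       [ 0.72333282, -0.62430632],
       [ 0.6664894 ,  0.37545913]]))
[-3.14039973e+00  5.78793026e-05  3.45823851e-01]
```

```bash
cat >> h.py <<'E'
def plan(tp,tyaw,step=40,show=True):
    from scipy.spatial.transform import Rotation as Ro
    s=manip.get_state(); p=np.array(s["tcp_pos"]); R=Ro.from_euler("xyz",s["eef_rot"]).as_matrix()
    Rt=Ro.from_euler("xyz",[np.pi,0,tyaw]).as_matrix()
    rv=Ro.from_matrix(R.T@Rt).as_rotvec(); d=np.array(tp)-p
    n=max(int(np.ceil(np.linalg.norm(d)/step)),int(np.ceil(np.degrees(np.abs(rv)).max()/7.5)),1)
    print("t",round(s["time"],2),"p",p.round(1),"yaw",round(s["eef_rot"][2],3),"F",np.round(s["contact_force"],1),"n",n)
    for i in range(n):
        Ri=R@Ro.from_rotvec(rv*i/n).as_matrix()
        print((np.degrees(rv)/n/8).round(3).tolist(),(Ri.T@(d/n)/1000).round(4).tolist())
E
python3 -c "
from h import *
plan([480,-120,230],.11,48)"
```

```text
t 0.2 p [ 228.7 -634.7  230.7] yaw 0.346 F [ 0.2 -0.4  0.3] n 12
[-0.001, 0.0, 0.141] [0.0342, -0.0333, 0.0001]
[-0.001, 0.0, 0.141] [0.0336, -0.0339, 0.0001]
[-0.001, 0.0, 0.141] [0.0329, -0.0346, 0.0001]
[-0.001, 0.0, 0.141] [0.0322, -0.0352, 0.0001]
[-0.001, 0.0, 0.141] [0.0315, -0.0358, 0.0001]
[-0.001, 0.0, 0.141] [0.0308, -0.0365, 0.0001]
[-0.001, 0.0, 0.141] [0.0301, -0.0371, 0.0001]
[-0.001, 0.0, 0.141] [0.0294, -0.0376, 0.0001]
[-0.001, 0.0, 0.141] [0.0286, -0.0382, 0.0001]
[-0.001, 0.0, 0.141] [0.0279, -0.0388, 0.0001]
[-0.001, 0.0, 0.141] [0.0271, -0.0393, 0.0001]
[-0.001, 0.0, 0.141] [0.0263, -0.0398, 0.0001]
```

Request:
play_rows(angular=[[0,0,0.14],[0,0,0.14],[0,0,0.14],[0,0,0.14],[0,0,0.14]], xyz=[[0.034,-0.033,0],[0.0335,-0.034,0],[0.033,-0.0345,0],[0.032,-0.035,0],[0.0315,-0.036,0]], fingers=[0.2,0.2,0.2,0.2,0.2])

```text
time: 0.7
tcp_pos: [331.0, -421.1, 227.7]
eef_rot: [3.142, 0.004, 0.229]
contact_force: [1.7, 0.2, 1.0]
finger_gap: 0.6
```

Request:
play_rows(angular=[[0,0,0.14],[0,0,0.14],[0,0,0.14],[0,0,0.14],[0,0,0.14]], xyz=[[0.031,-0.0365,0],[0.03,-0.037,0],[0.0295,-0.0375,0],[0.0285,-0.038,0],[0.028,-0.039,0]], fingers=[0.2,0.2,0.2,0.2,0.2])

```text
time: 1.2
tcp_pos: [442.7, -199.5, 227.5]
eef_rot: [3.139, 0.003, 0.125]
contact_force: [0.7, 0.2, -0.9]
finger_gap: 0.6
```

```bash
python3 -c "
from h import *
plan([480,-120,230],.11,48)"
```

```text
t 1.2 p [ 442.7 -199.5  227.5] yaw 0.125 F [ 0.7  0.2 -0.9] n 2
[0.008, 0.011, 0.055] [0.0235, -0.0371, -0.0014]
[0.008, 0.011, 0.055] [0.0232, -0.0373, -0.0013]
```

Request:
play_rows(angular=[[0,0,0.06],[0,0,0.06],[0,0,0]], xyz=[[0.0235,-0.037,-0.001],[0.0235,-0.037,-0.001],[0,0,0]], fingers=[0.2,0.2,0.2])

```text
time: 1.5
tcp_pos: [483.9, -109.2, 230.0]
eef_rot: [3.141, -0.0, 0.12]
contact_force: [-0.0, -0.6, -0.4]
finger_gap: 0.599
```

```bash
python3 - <<'E'
from h import *
f=manip.grab_frame("wrist"); cv2.imwrite("pics/c.png",f["frame"][:,:,::-1]); np.save("c.npy",f,allow_pickle=True)
print(f["pose"].round(3))
E
```

```text
[[ 1.19000e-01 -9.44000e-01 -3.07000e-01  5.62964e+02]
 [-9.93000e-01 -1.13000e-01 -3.70000e-02 -9.93780e+01]
 [-0.00000e+00  3.09000e-01 -9.51000e-01  3.72560e+02]
 [ 0.00000e+00  0.00000e+00  0.00000e+00  1.00000e+00]]
```

View pics/c.png

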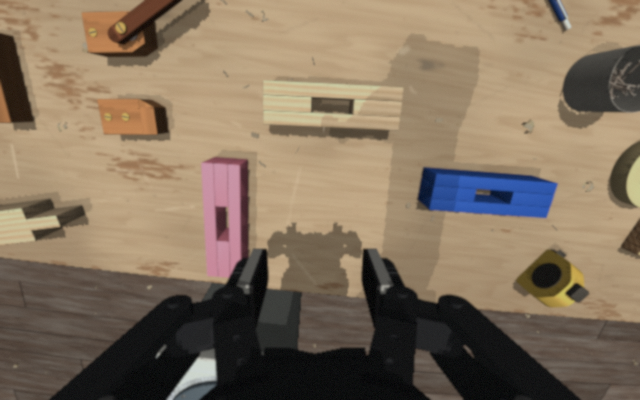

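The wrist view shows the pine block at (333,105), with the guides at (115,32) and (130,117). I'll zoom in to pick corners.

```bash
python3 - <<'E'
import cv2
a=cv2.imread("pics/c.png")
cv2.imwrite("pics/c1.png",cv2.resize(a[70:145,255:415],None,fx=5,fy=5,interpolation=cv2.INTER_CUBIC))
cv2.imwrite("pics/c2.png",cv2.resize(a[0:145,0:200],None,fx=4,fy=4,interpolation=cv2.INTER_CUBIC))
E
```

```text
(no output)
```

View pics/c1.png

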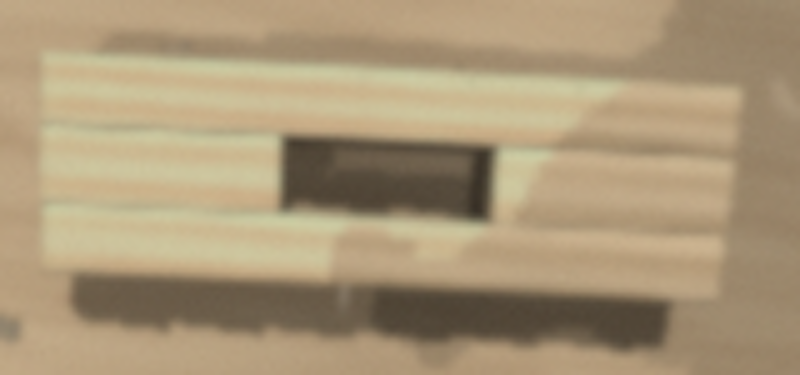

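View pics/c2.png

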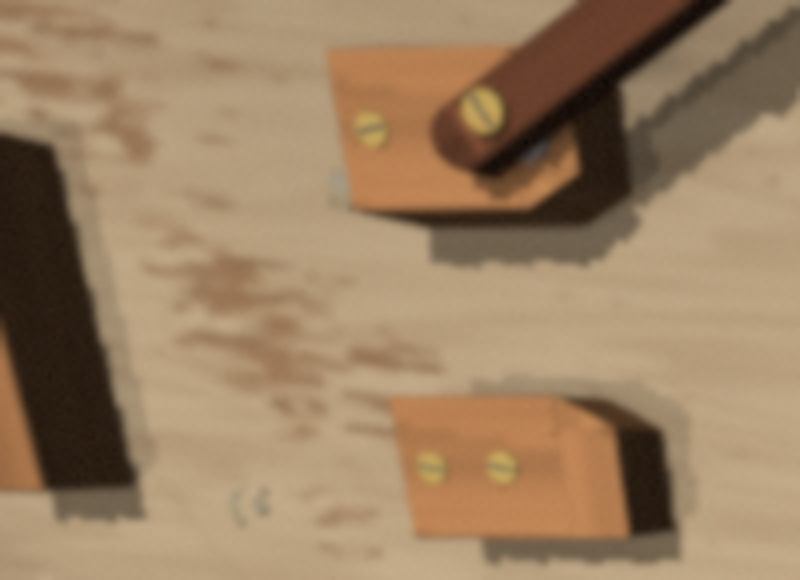

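```bash
cat > m1.py <<'E'
from h import *
f=np.load("c.npy",allow_pickle=True).item()
q=lambda a,o,k:np.array([o])+(np.array(a)+.5)/k-.5
L=[[22.5,75,45],[22.5,-75,45],[-22.5,-75,45],[-22.5,75,45]]
b,r=fit(f,L,q([(42,52),(741,87),(718,298),(43,270)],[255,70],5),[569,-119,.08]); print(b.round(4),r.round(2).tolist())
L=[[-24,16,30],[-33,0,30],[-64,0,30],[-24,65,30],[-64,65,30],[64,65,30],[24,65,30],[24,16,30],[33,0,30],[-50,175,0],[-50,175,32]]
s,r=fit(f,L,q([(552,397),(615,432),(628,537),(390,397),(416,537),(328,48),(351,210),(530,208),(580,165),(133,486),(45,488)],[0,0],4),[577,85,.11]); print(s.round(4),r.round(2).tolist())
c,sn=np.cos(s[2]),np.sin(s[2]); d=b-s
print("block in stop",c*d[0]+sn*d[1],-sn*d[0]+c*d[1],d[2])
for n,uv in dict(pinkfar=(212,158),pinkfarR=(247,160),blueL=(427,168),blueLfar=(424,208)).items(): print(n,pt(f,uv,45).round(0))
E
python3 m1.py
```

```text
[ 5.707792e+02 -1.175160e+02  7.730000e-02] [[-0.62, -0.12], [0.87, -0.5], [0.17, 0.61], [-0.42, 0.2]]
[5.792255e+02 8.740590e+01 1.031000e-01] [[0.62, -0.59], [-0.15, -0.98], [0.43, 0.5], [-0.77, -0.63], [-0.53, 0.13], [-0.72, -0.53], [0.64, 0.06], [-0.61, 0.24], [0.11, 1.81], [1.68, -0.44], [-0.49, 0.25]]
block in stop -29.482276331855193 -202.96589264221453 -0.025731067333605223
pinkfar [498.  11.  45.]
pinkfarR [500. -29.  45.]
blueL [ 516. -236.   45.]
blueLfar [ 468. -244.   45.]
```

```bash
cat >> h.py <<'E'
S=np.array([579.2,87.4,0.103])
def sp(x,y,z): return w(S,[[x,y,z]])[0]
def where():
    s=manip.get_state(); d=s["tcp_pos"][:2]-S[:2]; c,sn=np.cos(S[2]),np.sin(S[2])
    print("tcp in stop",np.round([c*d[0]+sn*d[1],-sn*d[0]+c*d[1],s["tcp_pos"][2]],1),"yaw rel",round(s["eef_rot"][2]-S[2],3),"t",s["time"].__round__(2),"F",np.round(s["contact_force"],1))
E
python3 -c "
from h import *
where();plan(sp(-80,-203,14),S[2],48)"
```

```text
tcp in stop [-116.6 -188.9  229.7] yaw rel 0.013 t 1.55 F [ 0.  -0.2 -0.7]
t 1.55 p [ 482.6 -112.5  229.7] yaw 0.116 F [ 0.  -0.2 -0.7] n 5
[0.003, 0.002, 0.018] [0.0074, 0.0028, 0.0431]
[0.003, 0.002, 0.018] [0.0073, 0.0028, 0.0431]
[0.003, 0.002, 0.018] [0.0073, 0.0028, 0.0431]
[0.003, 0.002, 0.018] [0.0073, 0.0028, 0.0431]
[0.003, 0.002, 0.018] [0.0073, 0.0028, 0.0431]
```

Request:
play_rows(angular=[[0,0,0.03],[0,0,0.03],[0,0,0.03],[0,0,0],[0,0,0]], xyz=[[0.009,0.0035,0.045],[0.009,0.0035,0.045],[0.009,0.0035,0.045],[0.009,0.0035,0.045],[0,0,0]], fingers=[0,0,0,0,0])

```text
time: 2.05
tcp_pos: [521.8, -131.8, 46.2]
eef_rot: [3.132, -0.003, 0.095]
contact_force: [-1.7, 1.4, 0.2]
finger_gap: 0.501
```

```bash
python3 -c "
from h import *
where();plan(sp(-80,-203,14),S[2],12)
f=manip.grab_frame('wrist'); cv2.imwrite('pics/d.png',f['frame'][:,:,::-1])"
```

```text
tcp in stop [ -79.6 -212.1   46.2] yaw rel -0.008 t 2.05 F [-1.7  1.4  0.2]
t 2.05 p [ 521.8 -131.8   46.2] yaw 0.095 F [-1.7  1.4  0.2] n 3
[0.022, -0.007, -0.019] [-0.0002, -0.0031, 0.0107]
[0.022, -0.007, -0.019] [-0.0002, -0.0031, 0.0107]
[0.022, -0.007, -0.019] [-0.0001, -0.0031, 0.0107]
```

View pics/d.png

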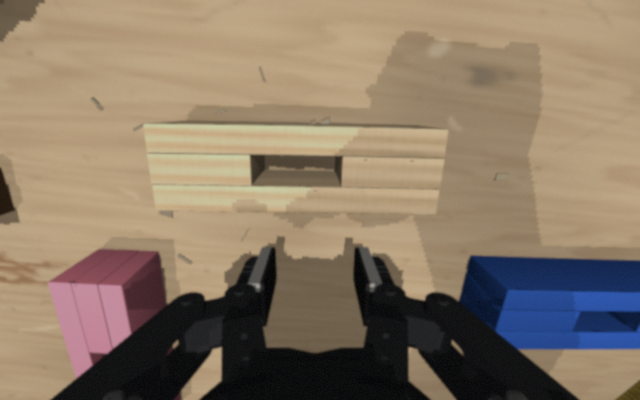

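The fingers are beside the block with clear floor below, and the pink block (110,290) and blue block (560,300) are well away. Descending.

Request:
play_rows(angular=[[0,0,0],[0,0,0],[0,0,0],[0,0,0]], xyz=[[0,-0.003,0.011],[0,-0.003,0.011],[0,-0.003,0.01],[0,0,0]], fingers=[0,0,0,0])

```text
time: 2.5
tcp_pos: [525.6, -125.2, 21.9]
eef_rot: [3.126, -0.018, 0.092]
contact_force: [-0.0, 0.1, -0.3]
finger_gap: 0.5
```

```bash
python3 -c "
from h import *
where();plan(sp(-33.5,-203,15),S[2],5)"
```

```text
tcp in stop [ -75.2 -206.    21.9] yaw rel -0.011 t 2.5 F [-0.   0.1 -0.3]
t 2.5 p [ 525.6 -125.2   21.9] yaw 0.092 F [-0.   0.1 -0.3] n 9
[0.012, -0.014, -0.009] [0.0046, -0.0004, 0.0008]
[0.012, -0.014, -0.009] [0.0046, -0.0004, 0.0008]
[0.012, -0.014, -0.009] [0.0046, -0.0004, 0.0008]
[0.012, -0.014, -0.009] [0.0046, -0.0004, 0.0008]
[0.012, -0.014, -0.009] [0.0046, -0.0004, 0.0008]
[0.012, -0.014, -0.009] [0.0046, -0.0004, 0.0008]
[0.012, -0.014, -0.009] [0.0046, -0.0004, 0.0008]
[0.012, -0.014, -0.009] [0.0046, -0.0003, 0.0008]
[0.012, -0.014, -0.009] [0.0046, -0.0003, 0.0008]
```

Request:
play_rows(angular=[[0.02,-0.03,-0.02],[0.02,-0.03,-0.02],[0.02,-0.03,-0.02],[0.02,-0.02,-0.02],[0,0,0]], xyz=[[0.005,0,0.001],[0.005,0,0.001],[0.005,0,0.001],[0.005,0,0.001],[0.005,0,0]], fingers=[0,0,0,0,0])

```text
time: 3.0
tcp_pos: [552.0, -123.2, 20.1]
eef_rot: [3.136, -0.001, 0.104]
contact_force: [-1.0, -0.1, -0.5]
finger_gap: 0.499
```

```bash
python3 -c "
from h import *
where();plan(sp(-33.5,-203,15),S[2],5)"
```

```text
tcp in stop [ -48.8 -206.7   20.1] yaw rel 0.001 t 3.0 F [-1.  -0.1 -0.5]
t 3.0 p [ 552.  -123.2   20.1] yaw 0.104 F [-1.  -0.1 -0.5] n 4
[0.009, -0.002, 0.002] [0.0038, -0.0009, 0.0013]
[0.009, -0.002, 0.002] [0.0038, -0.0009, 0.0013]
[0.009, -0.002, 0.002] [0.0038, -0.0009, 0.0013]
[0.009, -0.002, 0.002] [0.0038, -0.0009, 0.0013]
```

Request:
play_rows(angular=[[0,0,0],[0,0,0],[0,0,0],[0,0,0]], xyz=[[0.004,0,0.001],[0.003,0,0.001],[0.003,0,0.0],[0,0,0]], fingers=[0,0,0,0])

```text
time: 3.4
tcp_pos: [563.3, -122.1, 17.7]
eef_rot: [3.137, -0.001, 0.104]
contact_force: [-0.2, 0.5, -0.2]
finger_gap: 0.5
```

```bash
python3 -c "
from h import *
where()
f=manip.grab_frame('wrist'); cv2.imwrite('pics/e.png',f['frame'][:,:,::-1])
np.save('e.npy',f,allow_pickle=True)
a=f['frame'][60:230,100:480,::-1]; cv2.imwrite('pics/e1.png',cv2.resize(a,None,fx=2.1,fy=2.1,interpolation=2))"
```

```text
tcp in stop [ -37.4 -206.7   17.7] yaw rel 0.001 t 3.4 F [-0.2  0.5 -0.2]
```

View pics/e1.png

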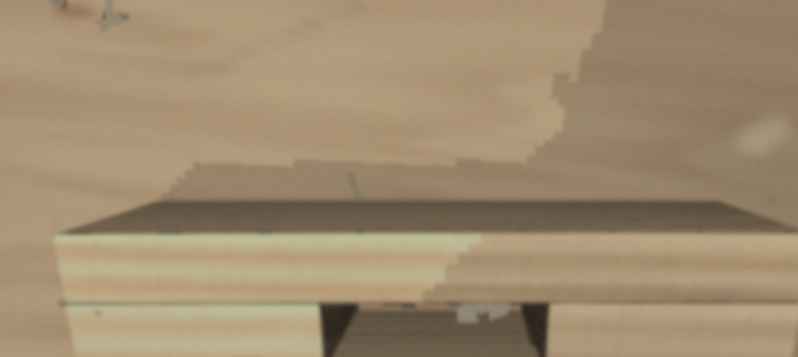

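```bash
python3 -c "
from h import *
f=np.load('e.npy',allow_pickle=True).item()
c,s=np.cos(S[2]),np.sin(S[2])
for (u,v),z in [((60,234),45),((790,232),45),((155,202),0),((718,202),0)]:
    d=pt(f,(100+u/2.1,60+v/2.1),z)[:2]-S[:2]; print((c*d[0]+s*d[1]).round(1),(-s*d[0]+c*d[1]).round(1))
"
```

```text
18.9 -129.9
19.2 -272.6
18.3 -127.8
18.3 -277.7
```

Request:
play_rows(angular=[[0,0,0],[0,0,0],[0,0,0]], xyz=[[0.0025,0,0],[0.0015,0,0],[0,0,0]], fingers=[0,0,0])

```text
time: 3.75
tcp_pos: [567.0, -121.6, 17.6]
eef_rot: [3.137, -0.0, 0.104]
contact_force: [-0.9, -0.5, 0.9]
finger_gap: 0.501
```

```bash
python3 -c "
from h import *
where()"
```

```text
tcp in stop [ -33.6 -206.6   17.6] yaw rel 0.001 t 3.75 F [-0.9 -0.5  0.9]
```

Request:
play_rows(angular=[[0,0,0],[0,0,0],[0,0,0],[0,0,0],[0,0,0]], xyz=[[-0.02,0,0],[-0.01,0,-0.02],[0,0,-0.04],[0,0,-0.045],[0,0,-0.02]], fingers=[0,0,0,-0.4,-0.7])

```text
time: 4.25
tcp_pos: [536.2, -123.2, 143.5]
eef_rot: [3.139, 0.001, 0.105]
contact_force: [0.7, 1.0, -0.5]
finger_gap: 0.167
```

```bash
python3 - <<'E'
from h import *
f=manip.grab_frame("top"); a=f["frame"][:,:,::-1][150:300,180:480]
cv2.imwrite("pics/g.png",cv2.resize(a,None,fx=2.6,fy=2.6,interpolation=2))
c,s=np.cos(S[2]),np.sin(S[2])
for n,uv,z in [("tin",(413,187),62),("tinbase",(413,203),0),("blueR",(404,228),45),("blueL",(359,229),45),("tape",(423,263),70)]:
    d=pt(f,uv,z)[:2]-S[:2]; print(n,(c*d[0]+s*d[1]).round(1),(-s*d[0]+c*d[1]).round(1))
where()
E
```

```text
tin 14.8 -517.2
tinbase -27.5 -528.1
blueR -115.8 -475.1
blueL -107.8 -328.3
tape -232.6 -514.6
tcp in stop [ -63.  -205.4  145.6] yaw rel 0.002 t 4.3 F [ 0.9 -0.1  1.6]
```

View pics/g.png

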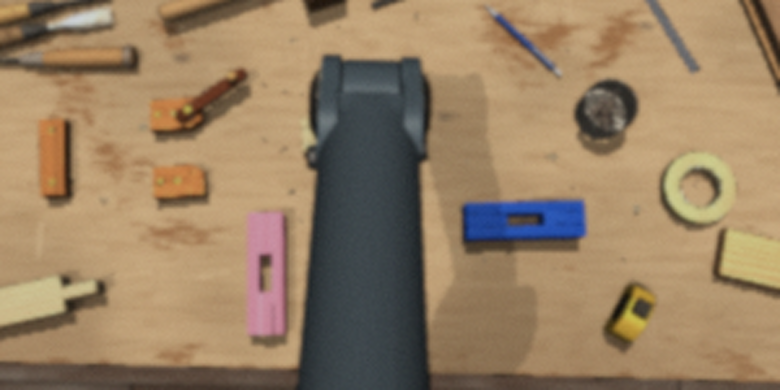

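```bash
python3 -c "
from h import *
print(manip.get_state()['qpos'].round(2))
plan(sp(0,-315,100),S[2]+np.pi/2,48)"
```

```text
[ 0.4   0.38 -0.31  1.91  0.15  0.87 -1.46]
t 4.3 p [ 537.6 -123.3  145.6] yaw 0.105 F [ 0.9 -0.1  1.6] n 12
[0.003, 0.0, -0.936] [0.0052, 0.0091, 0.0039]
[0.003, 0.0, -0.936] [0.004, 0.0097, 0.0038]
[0.003, 0.0, -0.936] [0.0027, 0.0102, 0.0038]
[0.003, 0.0, -0.936] [0.0013, 0.0104, 0.0038]
[0.003, 0.0, -0.936] [-0.0, 0.0105, 0.0038]
[0.003, 0.0, -0.936] [-0.0014, 0.0104, 0.0038]
[0.003, 0.0, -0.936] [-0.0028, 0.0102, 0.0038]
[0.003, 0.0, -0.936] [-0.0041, 0.0097, 0.0038]
[0.003, 0.0, -0.936] [-0.0053, 0.0091, 0.0038]
[0.003, 0.0, -0.936] [-0.0064, 0.0083, 0.0038]
[0.003, 0.0, -0.936] [-0.0075, 0.0074, 0.0038]
[0.003, 0.0, -0.936] [-0.0084, 0.0064, 0.0038]
```

Request:
play_rows(angular=[[0,0,-0.94],[0,0,-0.94],[0,0,-0.94],[0,0,-0.94],[0,0,-0.94]], xyz=[[0.005,0.009,0],[0.004,0.01,0],[0.0025,0.01,0],[0.0015,0.0105,0],[0,0.0105,0]], fingers=[-0.7,-0.7,-0.7,-0.7,-0.7])

```text
time: 4.8
tcp_pos: [572.7, -165.0, 148.9]
eef_rot: [3.128, -0.007, 0.791]
contact_force: [0.2, -0.2, -0.2]
finger_gap: 0.15
```

Request:
play_rows(angular=[[0,0,-0.94],[0,0,-0.94],[0,0,-0.94],[0,0,-0.94],[0,0,-0.94]], xyz=[[-0.0015,0.0105,0],[-0.003,0.01,0],[-0.004,0.0095,0],[-0.005,0.009,0],[-0.0065,0.008,0]], fingers=[-0.7,-0.7,-0.7,-0.7,-0.7])

```text
time: 5.3
tcp_pos: [607.5, -207.5, 148.0]
eef_rot: [3.123, 0.002, 1.475]
contact_force: [0.1, -0.5, 0.1]
finger_gap: 0.148
```

```bash
python3 -c "
from h import *
print(manip.get_state()['qpos'].round(2));where()
plan(sp(0,-315,100),S[2]+np.pi/2,48)"
```

```text
[ 0.68  0.55 -0.59  1.69  0.36  0.99 -0.13]
tcp in stop [  -2.2 -296.3  148. ] yaw rel 1.372 t 5.3 F [ 0.1 -0.5  0.1]
t 5.3 p [ 607.5 -207.5  148. ] yaw 1.475 F [ 0.1 -0.5  0.1] n 2
[0.067, 0.014, -0.711] [-0.0089, 0.0025, 0.024]
[0.067, 0.014, -0.711] [-0.0092, 0.0018, 0.024]
```

Request:
play_rows(angular=[[0.07,0,-0.7],[0.07,0,-0.7],[0,0,0]], xyz=[[-0.009,0.0025,0.024],[-0.009,0.002,0.024],[0,0,0]], fingers=[-0.7,-0.7,-0.7])

```text
time: 5.6
tcp_pos: [614.4, -228.4, 98.5]
eef_rot: [3.138, 0.004, 1.677]
contact_force: [-0.4, -0.4, -0.3]
finger_gap: 0.15
```

```bash
python3 -c "
from h import *
where()
plan(sp(0,-312,34),S[2]+np.pi/2,30)
f=manip.grab_frame('wrist'); cv2.imwrite('pics/i.png',f['frame'][:,:,::-1]); np.save('i.npy',f,allow_pickle=True)"
```

```text
tcp in stop [   2.6 -317.7   98.5] yaw rel 1.574 t 5.6 F [-0.4 -0.4 -0.3]
t 5.6 p [ 614.4 -228.4   98.5] yaw 1.677 F [-0.4 -0.4 -0.3] n 3
[0.009, 0.01, 0.008] [0.002, -0.0009, 0.0215]
[0.009, 0.01, 0.008] [0.002, -0.0009, 0.0215]
[0.009, 0.01, 0.008] [0.0019, -0.0009, 0.0215]
```

View pics/i.png

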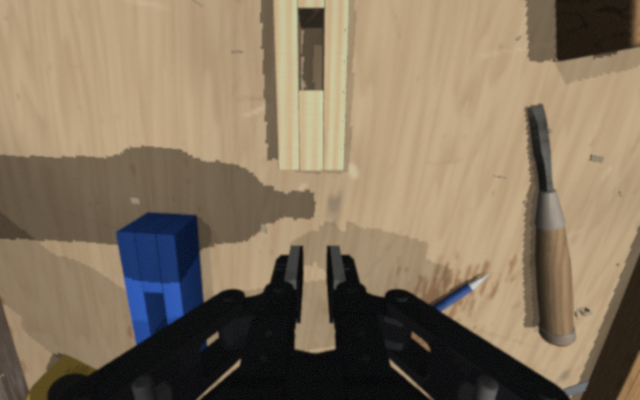

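```bash
python3 -c "
from h import *
f=np.load('i.npy',allow_pickle=True).item()
c,s=np.cos(S[2]),np.sin(S[2])
for uv,z in [((279,170),45),((345,170),45),((273,0),45),((350,0),45),((455,295),5),((488,274),5)]:
    d=pt(f,uv,z)[:2]-S[:2]; print(uv,(c*d[0]+s*d[1]).round(1),(-s*d[0]+c*d[1]).round(1))
"
```

```text
(279, 170) -21.4 -277.5
(345, 170) 24.0 -277.4
(273, 0) -21.7 -175.9
(350, 0) 23.6 -175.7
(455, 295) 140.3 -408.1
(488, 274) 168.5 -384.9
```

Request:
play_rows(angular=[[0,0,0],[0,0,0],[0,0,0],[0,0,0],[0,0,0]], xyz=[[0.0015,0,0.02],[0.0015,0,0.02],[0.001,-0.0015,0.02],[0,0,0.003],[0,0,0]], fingers=[-0.7,-0.7,-0.7,-0.7,-0.7])

```text
time: 6.15
tcp_pos: [619.0, -220.5, 42.8]
eef_rot: [3.123, 0.007, 1.669]
contact_force: [0.6, 0.2, 0.4]
finger_gap: 0.143
```

```bash
python3 -c "
from h import *
where()
plan(sp(1,-189,36),S[2]+np.pi/2,12)"
```

```text
tcp in stop [   7.9 -310.4   42.8] yaw rel 1.566 t 6.15 F [0.6 0.2 0.4]
t 6.15 p [ 619.  -220.5   42.8] yaw 1.669 F [0.6 0.2 0.4] n 11
[0.012, 0.004, -0.003] [0.011, -0.0007, 0.0005]
[0.012, 0.004, -0.003] [0.011, -0.0007, 0.0005]
[0.012, 0.004, -0.003] [0.011, -0.0007, 0.0005]
[0.012, 0.004, -0.003] [0.011, -0.0007, 0.0006]
[0.012, 0.004, -0.003] [0.011, -0.0007, 0.0006]
[0.012, 0.004, -0.003] [0.011, -0.0007, 0.0006]
[0.012, 0.004, -0.003] [0.011, -0.0007, 0.0006]
[0.012, 0.004, -0.003] [0.011, -0.0006, 0.0006]
[0.012, 0.004, -0.003] [0.011, -0.0006, 0.0006]
[0.012, 0.004, -0.003] [0.011, -0.0006, 0.0006]
[0.012, 0.004, -0.003] [0.011, -0.0006, 0.0006]
```

Request:
play_rows(angular=[[0.03,0,0],[0.03,0,0],[0.03,0,0],[0,0,0]], xyz=[[0,-0.004,0.004],[0,-0.003,0.004],[0,0,0.002],[0,0,0]], fingers=[-0.7,-0.7,-0.7,-0.7])

```text
time: 6.55
tcp_pos: [614.1, -221.3, 36.4]
eef_rot: [3.13, 0.009, 1.668]
contact_force: [-0.1, -0.2, 0.0]
finger_gap: 0.144
```

```bash
python3 -c "
from h import *
where();print(manip.get_state()['eef_rot'])
f=manip.grab_frame('wrist'); cv2.imwrite('pics/j.png',f['frame'][:,:,::-1])"
```

```text
tcp in stop [   3.  -310.7   36.4] yaw rel 1.565 t 6.55 F [-0.1 -0.2  0. ]
[3.13040678 0.00937058 1.66817376]
```

View pics/j.png

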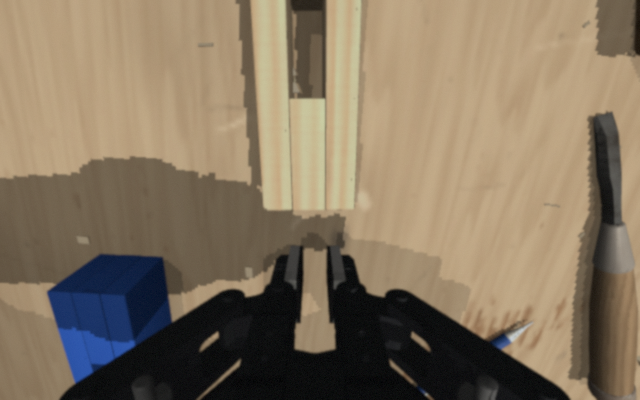

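Request:
play_rows(angular=[[0.02,0.02,-0.01],[0.02,0.02,-0.01],[0.02,0.02,-0.01],[0,0,0],[0,0,0]], xyz=[[0.004,-0.001,0],[0.004,-0.001,0],[0.004,0,0],[0.004,0,0],[0.004,0,0]], fingers=[-0.4,-0.4,-0.4,-0.4,-0.4])

```text
time: 7.1
tcp_pos: [610.2, -200.5, 36.8]
eef_rot: [3.139, 0.0, 1.672]
contact_force: [-0.2, -0.3, 0.4]
finger_gap: 0.298
```

Request:
play_rows(angular=[[0,0,0],[0,0,0],[0,0,0],[0,0,0],[0,0,0]], xyz=[[0.005,0,0],[0.005,0,0],[0.005,0,0],[0.005,0,0],[0.005,0,0]], fingers=[-0.4,-0.4,-0.4,-0.4,-0.4])

```text
time: 7.6
tcp_pos: [607.5, -175.0, 36.8]
eef_rot: [3.139, 0.003, 1.671]
contact_force: [0.2, -1.0, -0.8]
finger_gap: 0.299
```

```bash
python3 -c "
from h import *
where();print(manip.get_state()['eef_rot'])
f=manip.grab_frame('wrist'); cv2.imwrite('pics/k.png',f['frame'][:,:,::-1])"
```

```text
tcp in stop [   1.1 -263.9   36.8] yaw rel 1.568 t 7.6 F [ 0.2 -1.  -0.8]
[3.13859380e+00 2.61364801e-03 1.67118287e+00]
```

View pics/k.png

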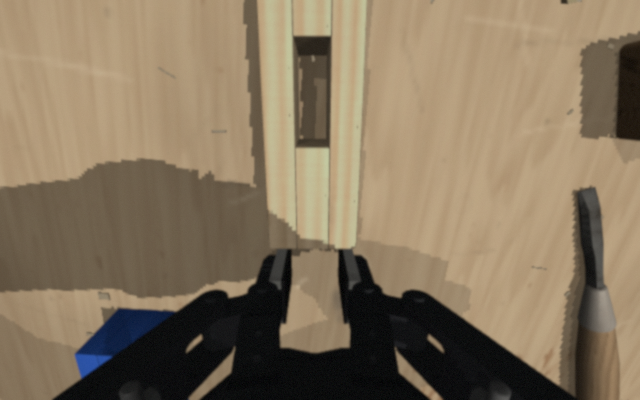

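Both fingertips bear on the block's back end (270–356, row 248) and it sits square. Pushing on.

Request:
play_rows(angular=[[0,0,0],[0,0,0],[0,0,0],[0,0,0],[0,0,0]], xyz=[[0.007,0,0],[0.007,0,0],[0.007,0,0],[0.007,0,0],[0.007,0,0]], fingers=[-0.4,-0.4,-0.4,-0.4,-0.4])

```text
time: 8.15
tcp_pos: [603.6, -136.8, 36.8]
eef_rot: [3.139, 0.002, 1.671]
contact_force: [-0.1, -1.0, -0.0]
finger_gap: 0.298
```

Request:
play_rows(angular=[[0,0,0],[0,0,0],[0,0,0],[0,0,0],[0,0,0]], xyz=[[0.007,0,0],[0.007,0,0],[0.006,0,0],[0.005,0,0],[0,0,0]], fingers=[-0.4,-0.4,-0.4,-0.4,-0.4])

```text
time: 8.65
tcp_pos: [600.6, -107.3, 36.9]
eef_rot: [3.139, 0.001, 1.674]
contact_force: [0.5, -0.0, 0.5]
finger_gap: 0.299
```

```bash
python3 -c "
from h import *
where();print(manip.get_state()['eef_rot'])
f=manip.grab_frame('wrist'); cv2.imwrite('pics/l.png',f['frame'][:,:,::-1])
np.save('l.npy',f,allow_pickle=True)
f=manip.grab_frame('side'); cv2.imwrite('pics/l2.png',cv2.resize(f['frame'][150:280,270:430,::-1],None,fx=4.5,fy=4.5,interpolation=2))"
```

```text
tcp in stop [   1.3 -195.9   36.9] yaw rel 1.571 t 8.65 F [ 0.5 -0.   0.5]
[3.13870856e+00 1.13281431e-03 1.67403032e+00]
```

View pics/l.png

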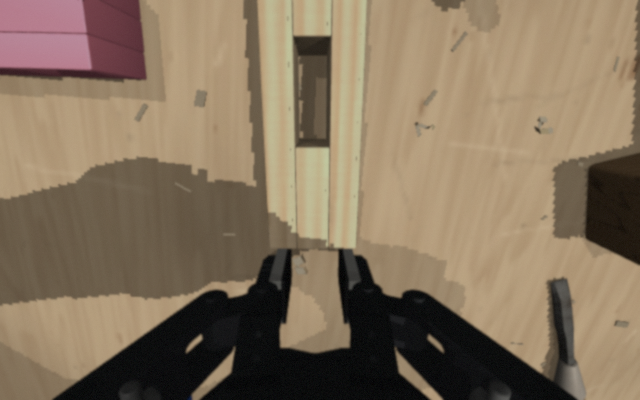

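View pics/l2.png

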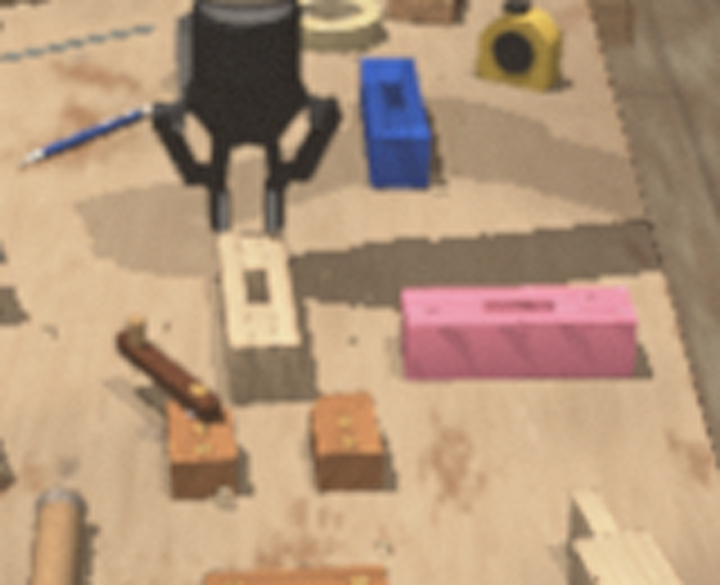

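```bash
python3 -c "
from h import *
f=manip.grab_frame('side')
c,s=np.cos(S[2]),np.sin(S[2])
for n,uv,z in [('blk',(227,346),45),('blk',(301,346),45),('blkbot',(232,400),0),('blkbot',(311,397),0),('g+',(238,453),30),('g-',(318,450),30),('g-o',(384,446),30),('g+o',(170,460),30)]:
    d=pt(f,(270+uv[0]/4.5,150+uv[1]/4.5),z)[:2]-S[:2]; print(n,(c*d[0]+s*d[1]).round(1),(-s*d[0]+c*d[1]).round(1))
"
```

```text
blk 21.4 -33.2
blk -25.3 -29.8
blkbot 18.3 -39.3
blkbot -32.9 -39.1
g+ 20.5 63.2
g- -27.3 63.6
g-o -67.1 62.4
g+o 61.1 67.4
```

Request:
play_rows(angular=[[0,0,0],[0,0,0],[0,0,0],[0,0,0],[0,0,0]], xyz=[[0.007,-0.0002,0],[0.007,-0.0002,0],[0.007,-0.0002,0],[0.006,-0.0002,0],[0.005,-0.0002,0]], fingers=[-0.4,-0.4,-0.4,-0.4,-0.4])

```text
time: 9.3
tcp_pos: [596.3, -77.1, 36.7]
eef_rot: [3.139, 0.004, 1.669]
contact_force: [0.2, -1.2, 0.6]
finger_gap: 0.301
```

Request:
play_rows(angular=[[0,0,0],[0,0,0],[0,0,0],[0,0,0],[0,0,0]], xyz=[[0.005,0,0],[0.004,0,0],[0.004,0,0],[0.004,0,0],[0.004,0,0]], fingers=[-0.4,-0.4,-0.4,-0.4,-0.4])

```text
time: 9.8
tcp_pos: [594.0, -54.1, 36.7]
eef_rot: [3.139, 0.004, 1.67]
contact_force: [0.6, -1.0, -0.3]
finger_gap: 0.3
```

```bash
python3 -c "
from h import *
where()
f=manip.grab_frame('wrist'); cv2.imwrite('pics/m.png',f['frame'][:,:,::-1])
f=manip.grab_frame('side'); cv2.imwrite('pics/m2.png',cv2.resize(f['frame'][170:290,280:400,::-1],None,fx=4.5,fy=4.5,interpolation=2))"
```

```text
tcp in stop [   0.2 -142.3   36.7] yaw rel 1.567 t 9.8 F [ 0.6 -1.  -0.3]
```

View pics/m.png

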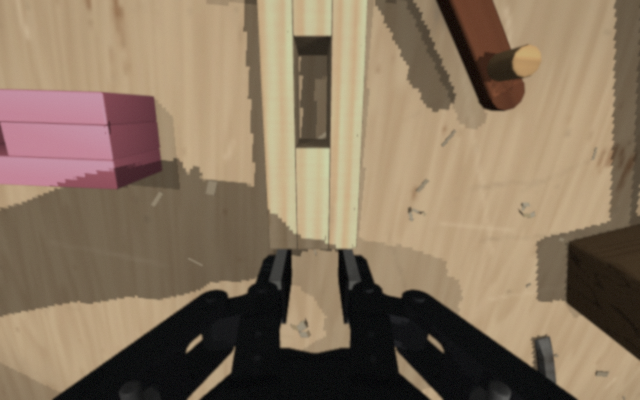

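View pics/m2.png

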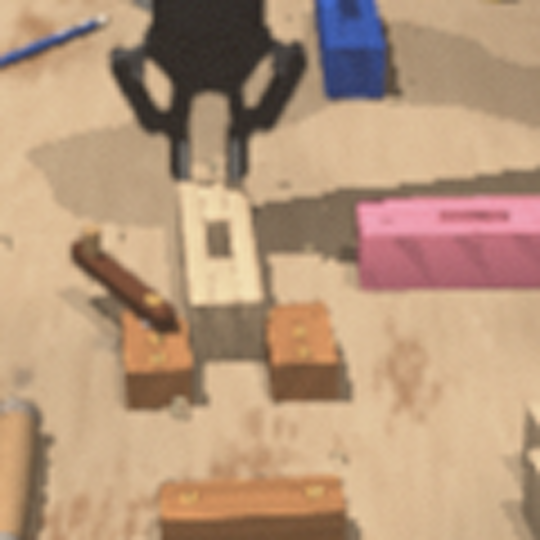

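The front end has entered the mouth centred, with about 1 N of force. The button arm (from (150,300) to (85,245) in the side crop) is clear of the fingers.

Request:
play_rows(angular=[[0,0,0],[0,0,0],[0,0,0],[0,0,0],[0,0,0]], xyz=[[0.006,0,0],[0.006,0,0],[0.006,0,0],[0.006,0,0],[0.006,0,0]], fingers=[-0.4,-0.4,-0.4,-0.4,-0.4])

```text
time: 10.4
tcp_pos: [590.9, -22.7, 36.6]
eef_rot: [3.139, 0.004, 1.669]
contact_force: [0.5, -2.0, -0.1]
finger_gap: 0.304
```

```bash
python3 -c "
from h import *
where()"
```

```text
tcp in stop [   0.3 -110.7   36.6] yaw rel 1.566 t 10.4 F [ 0.5 -2.  -0.1]
```

Request:
play_rows(angular=[[0,0,-0.01],[0,0,-0.01],[0,0,0],[0,0,0],[0,0,0]], xyz=[[0.006,0,0],[0.006,0,0],[0.006,0,0],[0.006,0,0],[0.006,0,0]], fingers=[-0.4,-0.4,-0.4,-0.4,-0.4])

```text
time: 10.9
tcp_pos: [587.6, 10.1, 36.6]
eef_rot: [3.139, 0.005, 1.673]
contact_force: [-0.0, -1.3, 0.3]
finger_gap: 0.3
```

Request:
play_rows(angular=[[0,0,0],[0,0,0],[0,0,0],[0,0,0],[0,0,0]], xyz=[[0.006,0,0],[0.006,0,0],[0.006,0,0],[0.006,0,0],[0.006,0,0]], fingers=[-0.4,-0.4,-0.4,-0.4,-0.4])

```text
time: 11.4
tcp_pos: [584.3, 42.3, 36.6]
eef_rot: [3.139, 0.005, 1.672]
contact_force: [-0.3, -2.1, 1.4]
finger_gap: 0.303
```

```bash
python3 -c "
from h import *
where()
f=manip.grab_frame('wrist'); cv2.imwrite('pics/n.png',f['frame'][:,:,::-1])
f=manip.grab_frame('side'); cv2.imwrite('pics/n2.png',cv2.resize(f['frame'][170:300,270:400,::-1],None,fx=4.5,fy=4.5,interpolation=2))"
```

```text
tcp in stop [  0.4 -45.4  36.6] yaw rel 1.569 t 11.4 F [-0.3 -2.1  1.4]
```

View pics/n.png

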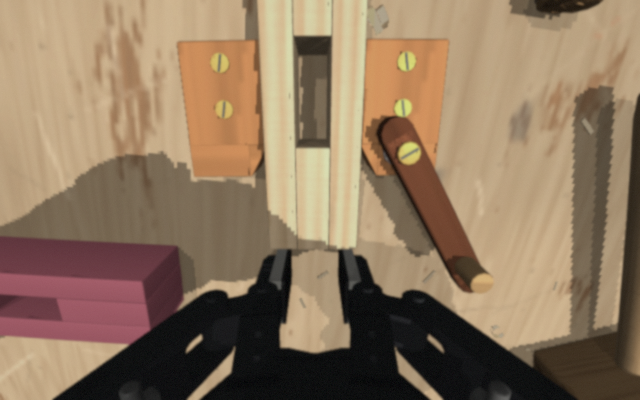

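View pics/n2.png

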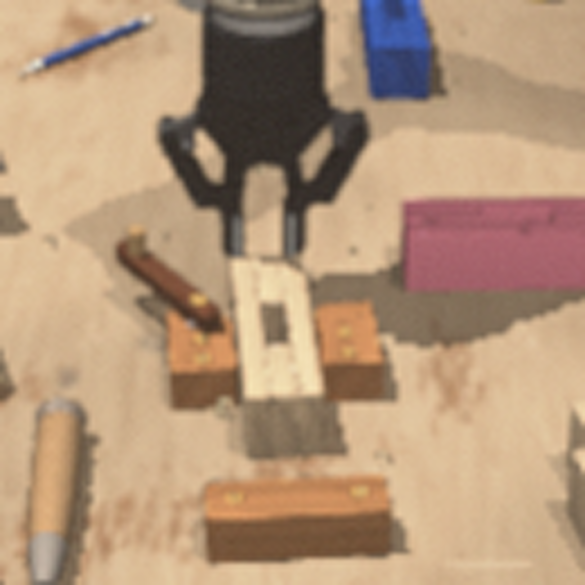

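Request:
play_rows(angular=[[0,0,0],[0,0,0],[0,0,0],[0,0,0],[0,0,0]], xyz=[[0.005,0,0],[0.005,0,0],[0.005,0,0],[0.005,0,0],[0.005,0,0]], fingers=[-0.55,-0.55,-0.55,-0.55,-0.55])

```text
time: 12.0
tcp_pos: [581.4, 68.6, 36.4]
eef_rot: [3.139, 0.005, 1.672]
contact_force: [0.3, -1.6, 1.4]
finger_gap: 0.224
```

Request:
play_rows(angular=[[0,0,0],[0,0,0],[0,0,0],[0,0,0],[0,0,0]], xyz=[[0.004,0,0],[0.004,0,0],[0.003,0,0],[0.003,0,0],[0.002,0,0]], fingers=[-0.55,-0.55,-0.55,-0.55,-0.55])

```text
time: 12.5
tcp_pos: [579.6, 86.5, 36.3]
eef_rot: [3.139, 0.005, 1.673]
contact_force: [0.5, -2.1, 1.3]
finger_gap: 0.223
```

```bash
python3 -c "
from h import *
where()
f=manip.grab_frame('side'); cv2.imwrite('pics/o2.png',cv2.resize(f['frame'][170:300,270:400,::-1],None,fx=4.5,fy=4.5,interpolation=2))"
```

```text
tcp in stop [ 0.3 -0.9 36.3] yaw rel 1.57 t 12.5 F [ 0.5 -2.1  1.3]
```

View pics/o2.png

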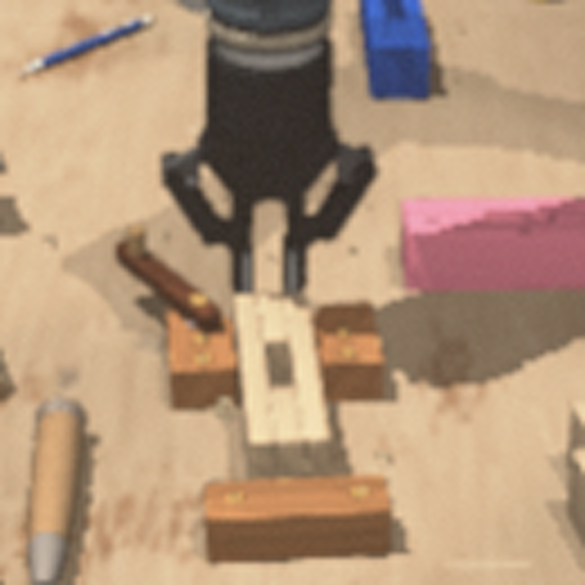

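Request:
play_rows(angular=[[0,0,0],[0,0,0],[0,0,0],[0,0,0],[0,0,0]], xyz=[[0.002,0,0],[0.002,0,0],[0.002,0,0],[0.002,0,0],[0.0015,0,0]], fingers=[-0.55,-0.55,-0.55,-0.55,-0.55])

```text
time: 13.05
tcp_pos: [578.6, 96.1, 36.3]
eef_rot: [3.139, 0.006, 1.672]
contact_force: [-0.6, -2.0, 1.0]
finger_gap: 0.225
```

```bash
python3 -c "
from h import *
where()"
```

```text
tcp in stop [ 0.3  8.7 36.3] yaw rel 1.569 t 13.05 F [-0.6 -2.   1. ]
```

Request:
play_rows(angular=[[0,0,0],[0,0,0],[0,0,0],[0,0,0]], xyz=[[0.0015,0,0],[0.001,0,0],[0.001,0,0],[0.001,0,0]], fingers=[-0.55,-0.55,-0.55,-0.55])

```text
time: 13.45
tcp_pos: [578.1, 101.0, 36.3]
eef_rot: [3.139, 0.006, 1.672]
contact_force: [1.0, -1.7, 1.6]
finger_gap: 0.223
```

```bash
python3 -c "
from h import *
where()"
```

```text
tcp in stop [ 0.3 13.6 36.3] yaw rel 1.569 t 13.45 F [ 1.  -1.7  1.6]
```

Request:
play_rows(angular=[[0,0,0],[0,0,0],[0,0,0]], xyz=[[0.001,0,0],[0.001,0,0],[0.001,0,0]], fingers=[-0.55,-0.55,-0.55])

```text
time: 13.75
tcp_pos: [578.1, 101.9, 36.3]
eef_rot: [3.14, 0.01, 1.671]
contact_force: [0.0, -5.7, 3.5]
finger_gap: 0.225
```

```bash
python3 -c "
from h import *
where()
f=manip.grab_frame('side'); cv2.imwrite('pics/p2.png',cv2.resize(f['frame'][220:310,290:390,::-1],None,fx=6,fy=6,interpolation=2))"
```

```text
tcp in stop [ 0.4 14.5 36.3] yaw rel 1.568 t 13.75 F [ 0.  -5.7  3.5]
```

View pics/p2.png

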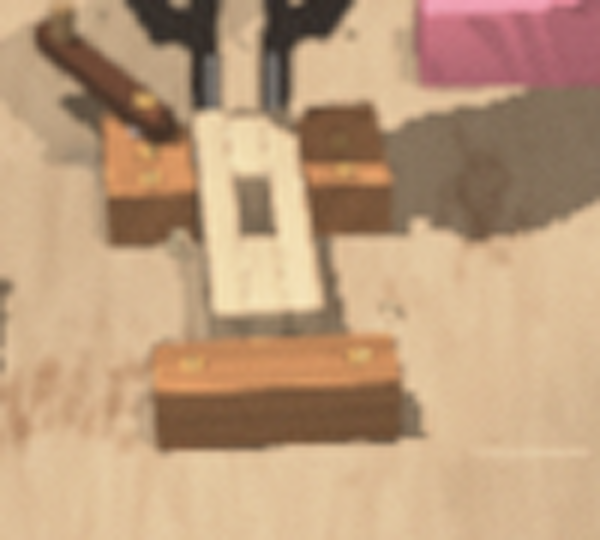

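```bash
python3 -c "
from h import *
f=manip.grab_frame('side')
for x in(-22.5,22.5):
  for y,z in((175,45),(175,32),(170,45)): print(x,y,z,((proj(f,sp(x,y,z))[0]-[290,220])*6).round(0))
"
```

```text
-22.5 175 45 [319. 306.]
-22.5 175 32 [318. 332.]
-22.5 170 45 [317. 299.]
22.5 175 45 [209. 311.]
22.5 175 32 [209. 337.]
22.5 170 45 [208. 304.]
```

Request:
play_rows(angular=[[0,0,0],[0,0,0],[0,0,0]], xyz=[[0.0015,0,0],[0.0015,0,0],[0.001,0,0]], fingers=[-0.55,-0.55,-0.55])

```text
time: 14.15
tcp_pos: [578.0, 101.9, 36.3]
eef_rot: [3.141, 0.015, 1.669]
contact_force: [0.6, -4.8, 3.0]
finger_gap: 0.225
```

```bash
python3 -c "
from h import *
where()"
```

```text
tcp in stop [ 0.3 14.5 36.3] yaw rel 1.566 t 14.15 F [ 0.6 -4.8  3. ]
```

Request:
play_rows(angular=[[0,0,0],[0,0,0],[0,0,0],[0,0,0],[0,0,0]], xyz=[[-0.01,0,0],[-0.03,0,0],[-0.04,0,-0.01],[-0.01,0,-0.04],[0,0,-0.04]], fingers=[-0.55,-0.55,-0.55,-0.8,-1])

```text
time: 14.65
tcp_pos: [582.4, 15.7, 123.0]
eef_rot: [-3.131, 0.002, 1.675]
contact_force: [0.1, 0.9, 0.5]
finger_gap: 0.002
```

```bash
python3 - <<'E'
from h import *
f=manip.grab_frame('wrist'); cv2.imwrite('pics/q.png',f['frame'][:,:,::-1])
np.save('q.npy',f,allow_pickle=True)
f=manip.grab_frame('top')
c,s=np.cos(S[2]),np.sin(S[2])
for n,uv,z in [("malletheadnear",(313,149),62),("malletheadL",(298,153),62),("handle",(260,156),30)]:
    d=pt(f,uv,z)[:2]-S[:2]; print(n,(c*d[0]+s*d[1]).round(1),(-s*d[0]+c*d[1]).round(1))
where()
E
```

```text
malletheadnear 170.4 -198.8
malletheadL 160.1 -147.8
handle 170.2 -16.5
tcp in stop [-1.000e-01 -7.020e+01  1.276e+02] yaw rel 1.573 t 14.75 F [0.6 0.2 0.7]
```

View pics/q.png

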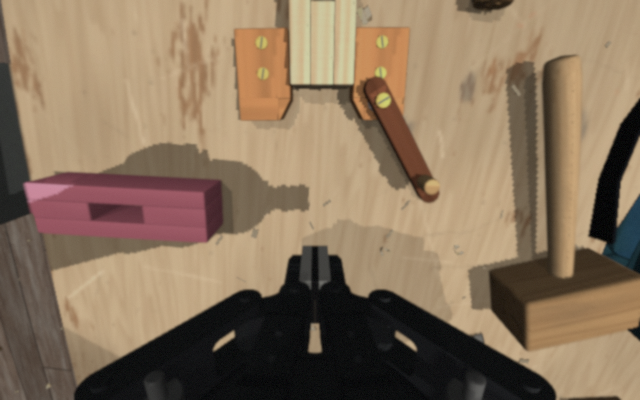

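```bash
python3 - <<'E'
from h import *
f=np.load('q.npy',allow_pickle=True).item()
c,s=np.cos(S[2]),np.sin(S[2])
for n,uv,z in [("peg",(432,186),62),("pivot",(383,100),46),("backL",(289,86),45),("backR",(355,85),45)]:
    d=pt(f,uv,z)[:2]-S[:2]; print(n,(c*d[0]+s*d[1]).round(1),(-s*d[0]+c*d[1]).round(1))
plan(sp(106,-50,75),S[2]+np.pi/2,48)
E
```

```text
peg 81.1 -44.1
pivot 44.6 15.3
backL -22.9 24.7
backR 24.2 25.4
t 14.75 p [586.3  17.5 127.6] yaw 1.676 F [0.6 0.2 0.7] n 3
[0.003, 0.006, 0.005] [0.0067, 0.0354, 0.0176]
[0.003, 0.006, 0.005] [0.0067, 0.0354, 0.0176]
[0.003, 0.006, 0.005] [0.0067, 0.0354, 0.0175]
```

Block back end measures y≈25, which is home. The peg is at (81,-44) in the stop frame. I'll go to its outer side.

Request:
play_rows(angular=[[0,0,0],[0,0,0],[0,0,0],[0,0,0]], xyz=[[0.007,0.035,0.013],[0.007,0.035,0.013],[0.007,0.035,0.012],[0,0,0]], fingers=[-1,-1,-1,-1])

```text
time: 15.15
tcp_pos: [690.6, 52.6, 87.6]
eef_rot: [3.138, -0.003, 1.676]
contact_force: [-1.0, -0.0, -0.7]
finger_gap: 0.004
```

```bash
python3 - <<'E'
from h import *
where(); plan(sp(108,-48,52),S[2]+np.pi/2,15)
f=manip.grab_frame('wrist'); cv2.imwrite('pics/r.png',f['frame'][:,:,::-1])
E
```

```text
tcp in stop [107.2 -46.1  87.6] yaw rel 1.573 t 15.15 F [-1.  -0.  -0.7]
t 15.15 p [690.6  52.6  87.6] yaw 1.676 F [-1.  -0.  -0.7] n 3
[0.009, -0.006, 0.006] [-0.0007, 0.0002, 0.0119]
[0.009, -0.006, 0.006] [-0.0007, 0.0002, 0.0119]
[0.009, -0.006, 0.006] [-0.0007, 0.0003, 0.0119]
```

View pics/r.png

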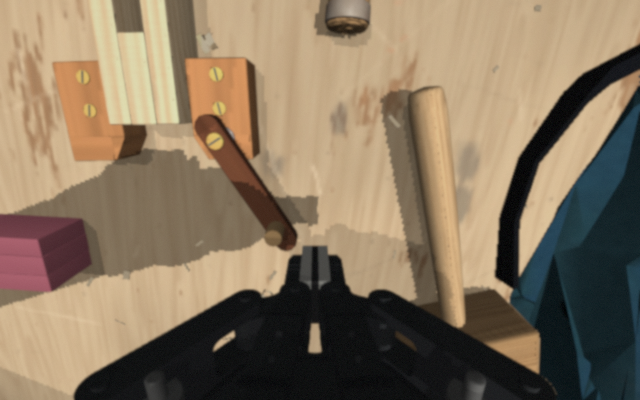

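Request:
play_rows(angular=[[0,0,0],[0,0,0],[0,0,0],[0,0,0]], xyz=[[0,0,0.012],[0,0,0.011],[0,0,0.01],[0,0,0]], fingers=[-1,-1,-1,-1])

```text
time: 15.6
tcp_pos: [684.6, 52.0, 51.1]
eef_rot: [-3.139, -0.003, 1.678]
contact_force: [0.0, 0.1, 0.2]
finger_gap: -0.0
```

```bash
python3 - <<'E'
from h import *
where()
E
```

```text
tcp in stop [101.2 -46.   51.1] yaw rel 1.575 t 15.6 F [0.  0.1 0.2]
```

Request:
play_rows(angular=[[0,0,0],[0,0,0],[0,0,0],[0,0,0],[0,0,0]], xyz=[[-0.001,-0.005,0],[-0.001,-0.006,0],[-0.001,-0.006,0],[-0.001,-0.006,0],[-0.001,-0.006,0]], fingers=[-1,-1,-1,-1,-1])

```text
time: 16.1
tcp_pos: [656.0, 41.8, 53.1]
eef_rot: [3.139, -0.001, 1.676]
contact_force: [0.9, 0.1, 0.3]
finger_gap: -0.002
```

```bash
python3 - <<'E'
from h import *
where()
f=manip.grab_frame('wrist'); cv2.imwrite('pics/s.png',f['frame'][:,:,::-1])
E
```

```text
tcp in stop [ 71.7 -53.3  53.1] yaw rel 1.573 t 16.1 F [0.9 0.1 0.3]
```

View pics/s.png

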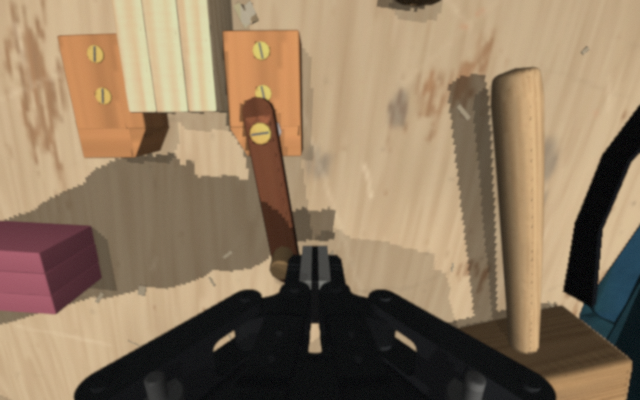

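The button is turning, with the peg (283,262) riding on the fingertip's side face. Continuing.

Request:
play_rows(angular=[[0,0,0],[0,0,0],[0,0,0],[0,0,0],[0,0,0]], xyz=[[0,-0.006,0],[0,-0.006,0],[0,-0.006,0],[0,-0.006,0],[0.001,-0.006,0]], fingers=[-1,-1,-1,-1,-1])

```text
time: 16.65
tcp_pos: [622.8, 39.9, 53.4]
eef_rot: [3.139, -0.002, 1.677]
contact_force: [0.9, 0.8, 0.7]
finger_gap: -0.001
```

Request:
play_rows(angular=[[0,0,0],[0,0,0],[0,0,0],[0,0,0]], xyz=[[0.002,-0.006,0],[0.002,-0.005,0],[0.002,-0.004,0],[0,0,0]], fingers=[-1,-1,-1,-1])

```text
time: 17.05
tcp_pos: [604.8, 45.7, 53.5]
eef_rot: [3.139, -0.002, 1.678]
contact_force: [0.3, 0.4, -0.4]
finger_gap: -0.002
```

```bash
python3 - <<'E'
from h import *
where()
f=manip.grab_frame('wrist'); cv2.imwrite('pics/u.png',f['frame'][:,:,::-1]); np.save('u.npy',f,allow_pickle=True)
E
```

```text
tcp in stop [ 21.1 -44.2  53.5] yaw rel 1.575 t 17.05 F [ 0.3  0.4 -0.4]
```

View pics/u.png

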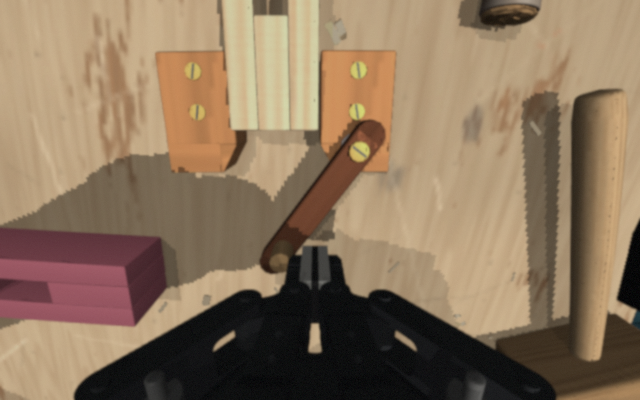

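Request:
play_rows(angular=[[0,0,0],[0,0,0],[0,0,0],[0,0,0],[0,0,0]], xyz=[[0,0.008,0],[-0.015,0.002,0],[-0.02,0,0],[0,-0.02,0],[0,-0.012,0]], fingers=[-1,-1,-1,-1,-1])

```text
time: 17.6
tcp_pos: [590.1, 3.3, 52.6]
eef_rot: [3.139, -0.001, 1.675]
contact_force: [-1.2, 0.8, -1.1]
finger_gap: 0.002
```

```bash
python3 - <<'E'
from h import *
where()
f=manip.grab_frame('wrist'); cv2.imwrite('pics/v.png',f['frame'][:,:,::-1])
d=pt(f,(0,0),62)
E
```

```text
tcp in stop [  2.1 -84.8  52.6] yaw rel 1.572 t 17.6 F [-1.2  0.8 -1.1]
```

View pics/v.png

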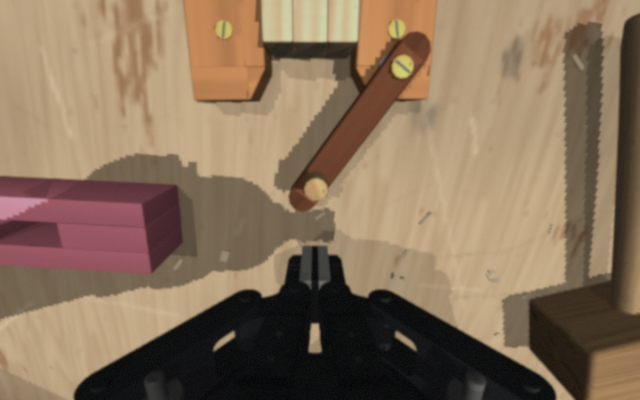

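Request:
play_rows(angular=[[0,0,0],[0,0,0],[0,0,0],[0,0,0],[0,0,0]], xyz=[[0.008,-0.003,0],[0.007,-0.003,0],[0.006,-0.003,0],[0.006,-0.003,0],[0.006,-0.003,0]], fingers=[-1,-1,-1,-1,-1])

```text
time: 18.15
tcp_pos: [570.4, 35.4, 52.8]
eef_rot: [3.139, 0.001, 1.675]
contact_force: [-2.2, -4.5, 1.2]
finger_gap: -0.001
```

Request:
play_rows(angular=[[0,0,0],[0,0,0],[0,0,0],[0,0,0]], xyz=[[0.006,-0.002,0],[0.005,-0.002,0],[0.004,-0.001,0],[0,0,0]], fingers=[-1,-1,-1,-1])

```text
time: 18.55
tcp_pos: [557.8, 44.5, 52.2]
eef_rot: [-3.129, 0.014, 1.674]
contact_force: [-1.0, -1.9, 2.8]
finger_gap: 0.001
```

```bash
python3 - <<'E'
from h import *
where()
f=manip.grab_frame('wrist'); cv2.imwrite('pics/w.png',f['frame'][:,:,::-1])
E
```

```text
tcp in stop [-25.7 -40.4  52.2] yaw rel 1.571 t 18.55 F [-1.  -1.9  2.8]
```

View pics/w.png

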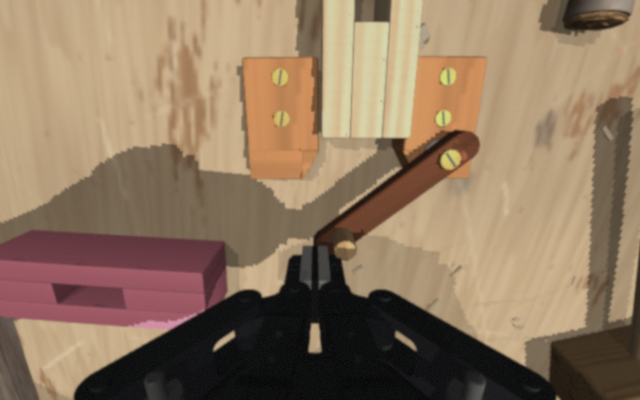

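The finger has drifted to the peg's inner side (peg at (345,246), tip at (315,265)). I'll back off and realign behind it.

Request:
play_rows(angular=[[0,0,0],[0,0,0],[0.03,-0.05,0],[0.03,-0.05,0],[0,0,0]], xyz=[[-0.012,-0.002,0],[-0.012,0,0],[0,0.009,0],[0,0.008,0],[0,0,0]], fingers=[-1,-1,-1,-1,-1])

```text
time: 19.1
tcp_pos: [579.1, 21.2, 52.4]
eef_rot: [-3.126, 0.026, 1.673]
contact_force: [-0.3, 0.1, 0.1]
finger_gap: 0.002
```

```bash
python3 - <<'E'
from h import *
where()
f=manip.grab_frame('wrist'); cv2.imwrite('pics/x.png',f['frame'][:,:,::-1]);np.save('x.npy',f,allow_pickle=True)
E
```

```text
tcp in stop [ -6.9 -65.9  52.4] yaw rel 1.57 t 19.1 F [-0.3  0.1  0.1]
```

View pics/x.png

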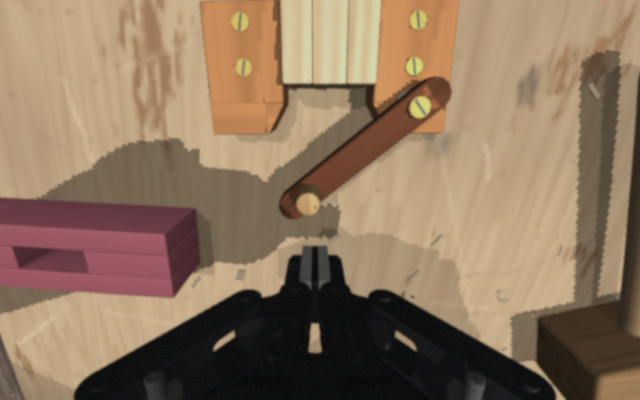

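Request:
play_rows(angular=[[-0.03,0.05,-0.8],[-0.03,0.05,-0.8],[-0.03,0.05,-0.8],[-0.03,0.05,-0.8],[0,0,0]], xyz=[[0,0.002,0],[0,0.002,0],[0,0.002,0],[0,0.002,0],[0,0,0]], fingers=[-1,-1,-1,-1,-1])

```text
time: 19.65
tcp_pos: [586.2, 26.5, 51.8]
eef_rot: [-3.139, -0.01, 2.14]
contact_force: [1.0, 0.2, 0.1]
finger_gap: 0.0
```

```bash
python3 - <<'E'
from h import *
where()
print(manip.get_state()["eef_rot"])
plan(sp(-1,-50,53),S[2]+np.pi/2+.43,8)
E
```

```text
tcp in stop [  0.7 -61.3  51.8] yaw rel 2.037 t 19.65 F [1.  0.2 0.1]
[-3.13866021 -0.00969215  2.14046484]
t 19.65 p [586.2  26.5  51.8] yaw 2.14 F [1.  0.2 0.1] n 2
[-0.011, -0.035, 0.131] [0.0054, 0.0018, -0.0005]
[-0.011, -0.035, 0.131] [0.0054, 0.0017, -0.0006]
```

Request:
play_rows(angular=[[0,0,0],[0,0,0],[0,0,0.2],[0,0,0.2],[0,0,0.2]], xyz=[[0.005,0.001,0],[0.005,0.001,0],[0.005,-0.0005,0],[0.005,-0.0005,0],[0.005,-0.0005,0]], fingers=[-1,-1,-1,-1,-1])

```text
time: 20.15
tcp_pos: [571.8, 50.1, 51.8]
eef_rot: [-3.136, -0.008, 2.047]
contact_force: [-1.1, -0.5, -0.9]
finger_gap: 0.001
```

```bash
python3 - <<'E'
from h import *
where()
f=manip.grab_frame('wrist'); cv2.imwrite('pics/y.png',f['frame'][:,:,::-1])
E
```

```text
tcp in stop [-11.2 -36.4  51.8] yaw rel 1.944 t 20.15 F [-1.1 -0.5 -0.9]
```

View pics/y.png

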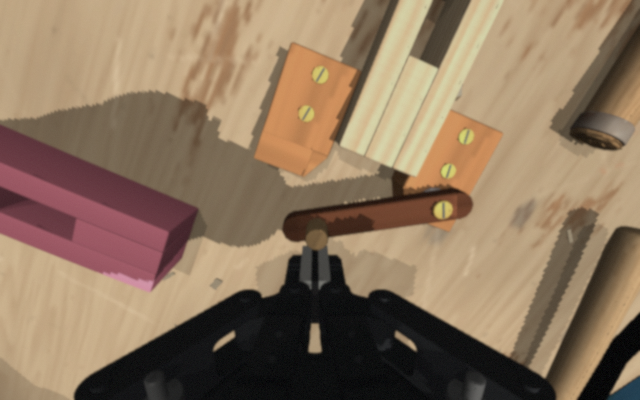

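The peg (316,238) is now centred on the fingertip face. Continuing along the arc.

Request:
play_rows(angular=[[0,0,0.4],[0,0,0.4],[0,0,0.4],[0,0,0.4],[0,0,0.4]], xyz=[[0.005,-0.0005,0],[0.005,-0.0005,0],[0.005,-0.0005,0],[0.004,-0.0003,0],[0.003,0,0]], fingers=[-1,-1,-1,-1,-1])

```text
time: 20.7
tcp_pos: [559.0, 71.8, 52.1]
eef_rot: [-3.13, -0.003, 1.757]
contact_force: [-0.1, -0.5, 0.7]
finger_gap: -0.001
```

```bash
python3 - <<'E'
from h import *
where()
f=manip.grab_frame('wrist'); cv2.imwrite('pics/z.png',f['frame'][:,:,::-1])
E
```

```text
tcp in stop [-21.7 -13.4  52.1] yaw rel 1.654 t 20.7 F [-0.1 -0.5  0.7]
```

View pics/z.png

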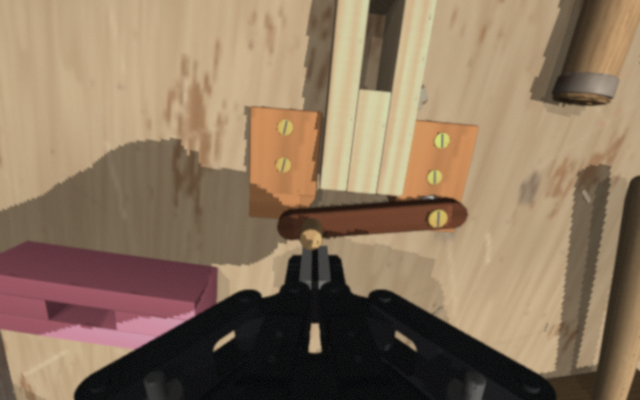

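Request:
play_rows(angular=[[0,0,0.1],[0,0,0.1],[0,0,0.1],[0,0,0],[0,0,0]], xyz=[[0.0025,0,0],[0.0025,0,0],[0.0025,0,0],[0.002,0,0],[0.0015,0,0]], fingers=[-1,-1,-1,-1,-1])

```text
time: 21.25
tcp_pos: [556.5, 83.1, 52.3]
eef_rot: [-3.129, 0.0, 1.714]
contact_force: [0.0, -4.4, 0.8]
finger_gap: 0.003
```

Request:
play_rows(angular=[[0,0,0],[0,0,0],[0,0,0]], xyz=[[0.001,0,0],[0.001,0,0],[0.001,0,0]], fingers=[-1,-1,-1])

```text
time: 21.55
tcp_pos: [556.5, 83.0, 52.2]
eef_rot: [-3.128, 0.004, 1.712]
contact_force: [-0.6, -5.5, 1.4]
finger_gap: -0.001
```

```bash
python3 - <<'E'
from h import *
where()
f=manip.grab_frame('wrist'); cv2.imwrite('pics/z2.png',f['frame'][:,:,::-1])
E
```

```text
tcp in stop [-23.   -2.   52.2] yaw rel 1.609 t 21.55 F [-0.6 -5.5  1.4]
```

View pics/z2.png

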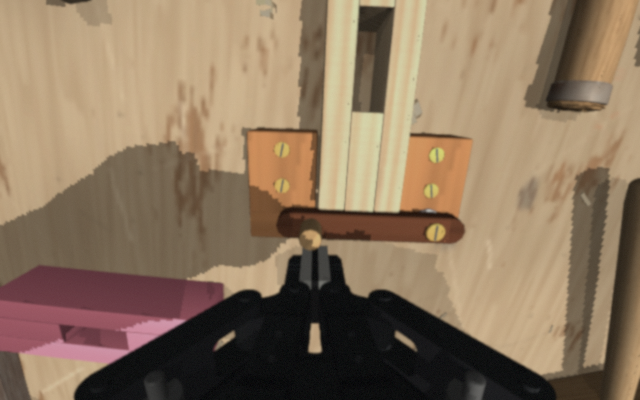

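The button is at its stop: force builds to 5.5 N with no further motion. Backing away, then a check.

Request:
play_rows(angular=[[0,0,0],[0,0,0],[0,0,0],[0,0,0],[0,0,0]], xyz=[[-0.015,0,0],[-0.03,0,0],[-0.03,0,-0.03],[-0.02,0,-0.04],[0,0,-0.04]], fingers=[-1,-1,-1,-1,-1])

```text
time: 22.1
tcp_pos: [569.3, -11.1, 159.6]
eef_rot: [-3.121, -0.008, 1.717]
contact_force: [0.5, -0.4, 0.3]
finger_gap: 0.002
```

```bash
python3 - <<'E'
from h import *
where()
f=manip.grab_frame('wrist'); cv2.imwrite('pics/za.png',f['frame'][:,:,::-1]);np.save('za.npy',f,allow_pickle=True)
f=manip.grab_frame('side'); cv2.imwrite('pics/zb.png',cv2.resize(f['frame'][200:310,280:400,::-1],None,fx=5,fy=5,interpolation=2))
E
```

```text
tcp in stop [-20.  -96.9 159.6] yaw rel 1.614 t 22.1 F [ 0.5 -0.4  0.3]
```

View pics/za.png

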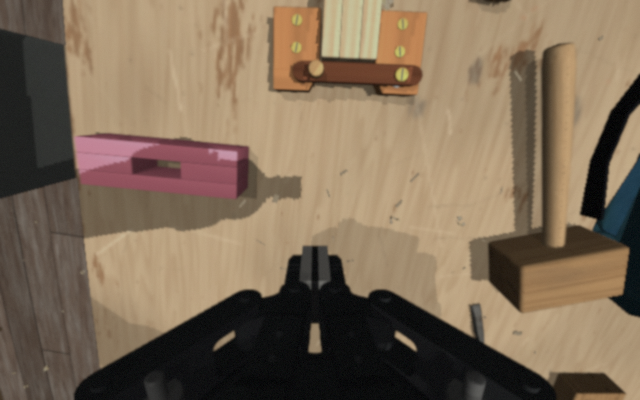

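View pics/zb.png

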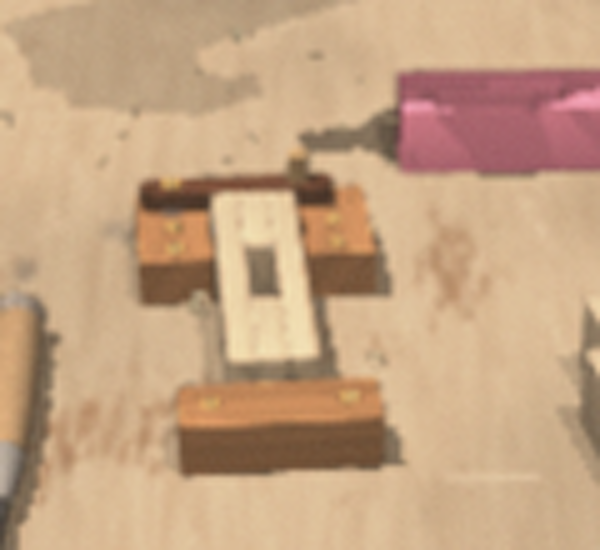

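```bash
python3 - <<'E'
from h import *
f=np.load('za.npy',allow_pickle=True).item()
c,s=np.cos(S[2]),np.sin(S[2]); o={}
for n,uv,z in [("peg",(316,68),62),("pivot",(402,74),46),("backL",(321,58),45),("backR",(379,60),45)]:
    d=pt(f,uv,z)[:2]-S[:2]; o[n]=np.array([c*d[0]+s*d[1],-s*d[0]+c*d[1]]); print(n,o[n].round(1))
d=o["peg"]-o["pivot"]; print("theta",np.arctan2(-d[0],-d[1]))
g=manip.grab_frame('top')["frame"][:,:,::-1]; a=cv2.imread("pics/a_top.png")
df=cv2.absdiff(a,g).max(2); m=np.hstack([g[60:300,130:520],])
cv2.imwrite("pics/zc.png",np.vstack([cv2.resize(g[100:300,130:520],None,fx=1.5,fy=1.5),cv2.cvtColor(cv2.resize(df[100:300,130:520],None,fx=1.5,fy=1.5),8)]))
E
```

```text
peg [-25.4  14.8]
pivot [45.  15.6]
backL [-22.   24.9]
backR [25.2 25.4]
theta 1.5594265961841858
```

View pics/zc.png

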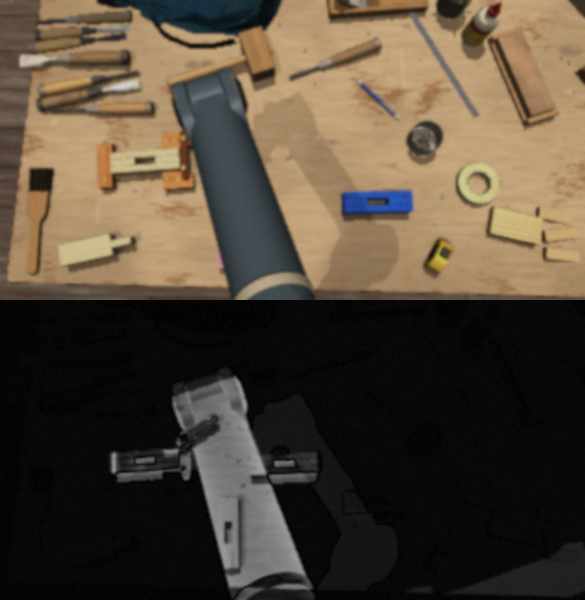

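The block is home against the cleat. The button angle measures 1.56 rad, and the difference image shows that only the block, the button and the arm with its shadow have changed. The arm is touching nothing, so I'm handing in.

```bash
python3 -c "
from plant import manip
print(manip.hand_in())"
```

```text
the job is handed in; nothing more can be done
None
```

The pine block is home against the cleat with the turn-button closed fully across the gap behind it, and I handed the job in at about 22 s.

I pushed the block sideways into line, then end first through the gap, using fingertips only and without gripping or lifting it.

**Block:** it stopped against the cleat at about 5 N, with about 2 N or less while sliding. Its back end measures y ≈ 25 mm, the home position.

**Turn-button:** I pushed it by the peg to its stop at about 5.5 N. Its angle measures 1.56 rad, within picture accuracy of 1.57.

**One hitch:** the fingertip drifted off-centre on the peg partway through. I backed off, turned the tool and finished the push cleanly.

**Other things on the bench:** comparing the top view before and after showed only the block, the button, and the arm and its shadow changed. The arm hid part of that view, including most of the pink block, but I never touched that block. The arm was clear of everything at hand-in.

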